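# Release the clamp and unlock the socket set case

## Robot

A 6-joint arm with a two-finger parallel gripper is mounted at the origin on the work surface. World frame = base frame: x ahead of the robot, y to its left, z up, the work surface at z = 0. Lengths are in m, angles in rad, forces in N, time in s.
With the tool pointing down it reaches from about 0.25 to 0.8 m from the base axis. Payload 8.5 kg.
Tool frame: the origin (TCP) lies on the centre line of the jaws, within the pads' length; the fingertips stand 17 mm ahead of it and the grasp point (between the pads) lies 2 mm behind it (robot.tcp_to_tips is the distance from the TCP to the fingertips, in m); z points along the fingers, y is the line along which they close (so a half turn about z gives the same grasp; the last joint's range is limited). The gripper opens to 85 mm and grips with 20 to 120 N. Pads are 22 mm wide; open, the fingers measure 114 mm over their backs; the gripper's body (76 mm by 85 mm) begins 54 mm behind the grasp point. The pads swing forward as they close: fully open they stand 13 mm farther back than shut.
Start: joints at [-1.171, 0.238, -0.013, 1.319, 0, 1.571], TCP at [0.204, -0.484, 0.248] pointing down, gripper open.
Joint ranges: [-2.66, 2.66], [-1.03, 1.9], [-1.14, 1.46], [-1.82, 2.27], [-1.45, 1.34], [-3.14, 3.14]. Speed limits (rad/s): [2.22, 2.22, 2.79, 3.14, 3.14, 3.14].

## Interface

Orientations are given as a unit quaternion [w, x, y, z].
In Python, from station import robot gives the robot as it stands.
- The arm moves only by the tool servo_tool, never from a script. Its argument "plan" is a list of rows, each an object of numbers: "gripper": the finger opening in m, from 0 to 0.0854; "x", "y", "z": the shift along the tool's x, y, z in m; "rx", "ry", "rz": the turn, a rotation vector about the tool's x, y, z in rad. A call has 1 to 12 rows; each row shifts and turns the commanded pose from where the row before left it, along the tool's axes as they then stand; what a row does not reach is not made up. A row lasts 1/12 s, in which the tool goes at most 41.7 mm and 7.16 degrees, less where a joint would pass 70% of its speed; a pose out of reach is approached as far as the arm can. A call with a gripper value outside its range is refused whole. The fingers move at their own pace and stop on an object; "squeeze" is the grip in N (left out, the last holds). Time passes only in rows, so rows that do not move let the fingers close. It gives the time, the measured TCP pose, the force, the opening and the grip force at its end, in the units of the state.
- robot.read_state(): the state, without advancing time (a new reading comes with each control period).
- robot.camera(name): name is "side" or "top"; returns the picture (480x640x3 uint8, blue, green, red); there is no depth.
- robot.camera_model(name): a dict with "fx", "fy", "cx", "cy" (pixels), "rvec" (rotation vector, rad) and "tvec" (3), from world to camera coordinates, as OpenCV has them. Camera axes: x right, y down, z forward; pixel columns grow to the right and rows downward; lengths in m; the calibration is good to about 2 mm. A picture is of the moment at which its call begins. camera_model takes no time and is no camera call.
- robot.hand_in(): hands the job in; it is judged then, once.
The state is a dict: "time_s": time; "qpos": joint angles; "dq": joint speeds; "joint_efforts": joint torques, N m; "eef_pos": TCP position; "tool_rot": TCP orientation; "ft_force": force on the tool from outside, world axes, zero at the start; "wrist_torque": the same for the moment, N m; "finger_gap": finger opening in m; "finger_force": force on a finger pad.
Only numpy, scipy, OpenCV 4.12 (cv2) and the standard library are available. Lean on these libraries where they do the work, as an engineer would, in place of code of your own. Each camera call takes 0.05 s, during which the arm holds its last target. There are 200 camera calls.

## Task

Swing the red-handled toggle clamp back over centre so that its arm stands clear of the socket set case, then take the yellow key out of its rest, push it fully home into the lock in the case's lid, and turn the lock with it clockwise (seen from above) as far as it goes. Leave the key upright in the lock and the clamp open, and do not disturb the tire lever, valve extender and bottle cage.

Things in the scene. Friction and masses are not known exactly. Their poses are not given: they have to be found in the camera images.
- board: square bamboo board, 400 x 400 x 15 mm, fixed; origin at the centre of its underside, on the trolley top
- case: stainless steel socket set case, 110 (x) x 160 (y) x 60 mm high, fixed on the board; origin at the centre of its underside, lid 60 mm above it. The lock sits in the lid 20 mm towards -x from the centre. A clamp stand rises behind it on +x (two cheeks, up to 89 mm above the origin)
- keyhole (a point): centre of the keyhole mouth, level with the lid, in the brass lock cylinder, which turns. Slot 20 mm long (point's x) by 10 mm wide (point's y), 40 mm deep; z up. A steel bezel ring, 28 mm inside and 50 mm outside diameter, stands 3 mm above the lid around it. The shut clamp's rubber pad (34 mm diameter) covers it
- lock (a joint): turn of the lock cylinder in rad: grows clockwise seen from above, 0 locked, stop at 1.4 unlocked; starts a little above 0; stays where it is left (about 0.04 N m to turn)
- pivot (a point): pivot of the toggle clamp, a fixed point 80 mm above the case's underside and 95 mm behind (+x of the case) the lock axis; its axes are the case's: the clamp turns about y
- clamp (a joint): clamp angle in rad. 0: shut, steel arm (95 mm long, 18 wide, 8 thick) level towards the case's -x over the lock, handle straight up. Grows as the handle is pushed to the case's +x; stop at 1.7: handle about level pointing to +x, arm upright. Past about 0.7 it tips over centre by its weight and falls to that side's stop; about 0.5 N at the handle moves it
- grip (a point): middle part of the clamp's red handle, on its axis 80 mm from the pivot; the red grip is 18 mm thick with a round end 109 mm from the pivot, red from 41 mm on; below that a 10 mm steel rod. z points along the handle to its end
- rest: grey plastic key rest, block 60 (x) x 54 (y) x 50 mm high, fixed on the board, left or right of the case; slot in its top 20 (x) x 10 (y) mm, 42 mm deep, in which the key stands upright
- key: key, 97 mm long, 80 g; origin at the tip of its blade, z up to its head. Blade 18 (x) x 8 (y) mm, 34 mm long, its last 6 mm tapered; round shoulder 24 mm diameter, 6 mm thick above it, rests on the face of rest or lock when fully in; 13 mm round stem; flat yellow head 42 (x) x 10 (y) mm from 55 to 97 mm. Half-turn symmetric. Grasp the head across its 10 mm
- key_tip (a point): tip of the key's blade (the origin of the key, same axes)
- tire_lever: blue plastic tire lever, 130 x 24 x 9 mm, lying on the board; leave alone
- valve_extender: aluminium valve extender, 78 x 10 mm, lying on the board; leave alone
- bottle_cage: green bottle cage, 140 x 78 mm, 81 mm high, lying on its back rail on the other side of the case from the key rest; leave alone
Mind the look-alikes: they are no part of the job. What is meant by the key is not blue or purple, and is the smaller of those in its own colour.

How it is judged:
On the way, in this order (a step that is already met when the one before it is completed fails the run):
1. the toggle clamp is swung back over centre, more than 1.3 rad open (value of joint clamp above 1.3 rad), for 0.2 s.
2. the key is fully home in the lock (blade at least 28 mm deep, upright) (z of key_tip in the frame of keyhole below -0.028 m and horizontal distance between key_tip and keyhole below 0.006 m and angle between key's own z axis and vertical below 0.12 rad), for 0.2 s.
3. the lock is turned past 1.15 rad (value of joint lock above 1.15 rad), for 0.2 s.
At the end, for the whole second after the job is handed in: the clamp is open by more than 1.3 rad; the key stands at rest in the lock, its blade at least 28 mm below the lid, within 6 mm of the lock axis and tilted less than 0.12 rad; the lock is turned past 1.15 rad (all of step 2 and value of joint clamp above 1.3 rad and value of joint lock above 1.15 rad and linear speed of key below 0.02 m/s); the robot touches nothing.
It fails at once if the lock is turned past 0.5 rad without the key in it (value of joint lock above 0.5 rad and (z of key_tip in the frame of keyhole above -0.008 m or horizontal distance between key_tip and keyhole above 0.015 m)).
It fails at once if the tire lever is moved more than 30 mm (distance of tire_lever from where it was at the start of the episode above 0.03 m).
It fails at once if the valve extender is moved more than 30 mm (distance of valve_extender from where it was at the start of the episode above 0.03 m).
It fails at once if the bottle cage is moved more than 30 mm (distance of bottle_cage from where it was at the start of the episode above 0.03 m).
It also fails if it takes over 64 s, if anything falls off the work surface, if the arm or the gripper's body presses on something with over 40 N, if the wrist force passes 120 N, or if a joint passes its speed limit or range.

## Working session

There is one attempt and no reset: what is moved stays moved. The work goes in short steps, Python scripts to look and compute and a tool call to move; the robot and the scene stay as the last step left them, time stands still between calls to the robot, and variables do not carry over. Pictures are saved under pics/ and viewed, at most 10 in all, crops included, and the job is handed in when it is done.

Besides the shell and the picture viewer there is one more tool, called after "Emit:" as name([rows], argument=value, ...), one row to a line, values as JSON. servo_tool: Moves the arm, as the interface text tells. Its arguments: {"type":"object","properties":{"plan":{"type":"array"},"squeeze":{"type":"number"}},"required":["plan"]}

```bash
mkdir -p pics
python3 - <<'E'
from station import robot
import cv2
for n in("top","side"):
    cv2.imwrite(f"pics/{n}0.png",robot.camera(n)); print(n,robot.camera_model(n))
s=robot.read_state(); print(s)
E
```

```text
top {'fx': 559.9655849476259, 'fy': 559.9655849476259, 'cx': 329.80597693082467, 'cy': 243.23506627640438, 'rvec': array([ 2.14462784, -2.10583184,  0.21088275]), 'tvec': array([-0.07014524,  0.52547167,  0.94843591])}
side {'fx': 559.4629786057661, 'fy': 559.4629786057661, 'cx': 314.9963275339518, 'cy': 234.3283279839466, 'rvec': array([ 0.21187268, -2.78921584,  1.32323592]), 'tvec': array([0.47510899, 0.16452568, 0.89876938])}
{'time_s': 0.1, 'qpos': array([-1.17103118e+00,  2.38704687e-01, -1.41438391e-02,  1.31920570e+00,
       -6.61863910e-05,  1.57078455e+00]), 'dq': array([ 0.00257597, -0.00182352,  0.00263671,  0.00044296,  0.00035403,
        0.00229829]), 'joint_efforts': array([-1.82486081e-03, -5.39718819e+01,  3.46998954e+01,  1.34650499e-02,
       -5.94117114e-05,  3.00103034e-05]), 'eef_pos': array([ 0.20418017, -0.48329717,  0.24776052]), 'tool_rot': array([-6.09857748e-04,  9.80088532e-01,  1.98559996e-01, -1.57311416e-04]), 'ft_force': array([-1.42246533,  0.15111139,  0.70514719]), 'wrist_torque': array([-0.04433809, -0.01692898, -0.01868687]), 'finger_force': 0.0, 'finger_gap': 0.0851708235540668}
```

View pics/top0.png

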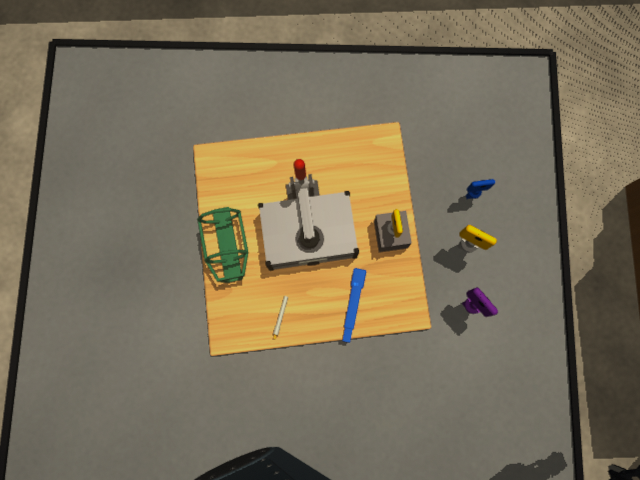

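View pics/side0.png

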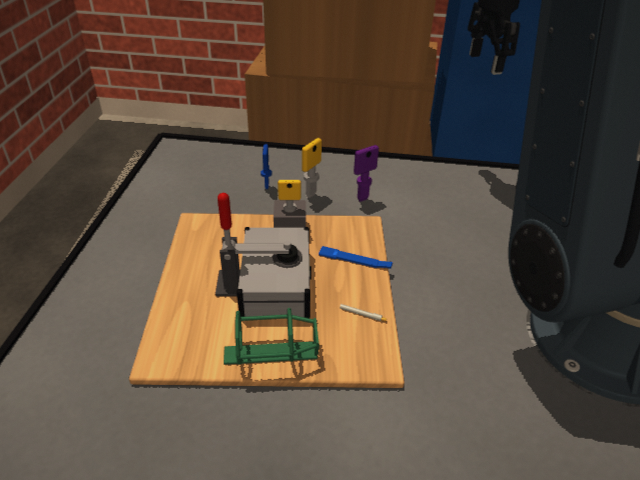

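In the top view, the clamp handle is at (300,165), the lock and pad at (309,238), and the case at about (309,230). There are two yellow candidates. One stands in the rest at top (397,222), side (289,190). The other stands on the trolley at top (480,238), side (312,155), and is larger. The one in the rest fits because it is the smaller yellow key; I'll confirm that in a crop.

Run:
```python
import cv2,numpy as np
t=cv2.imread("pics/top0.png");s=cv2.imread("pics/side0.png")
a=cv2.resize(t[150:280,245:425],None,fx=4.4,fy=4.4,interpolation=cv2.INTER_CUBIC)
cv2.imwrite("pics/topc.png",a)
cv2.imwrite("pics/sidec.png",cv2.resize(s[130:320,205:405],None,fx=3.1,fy=3.1,interpolation=cv2.INTER_CUBIC))
```

```text
(no output)
```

View pics/topc.png

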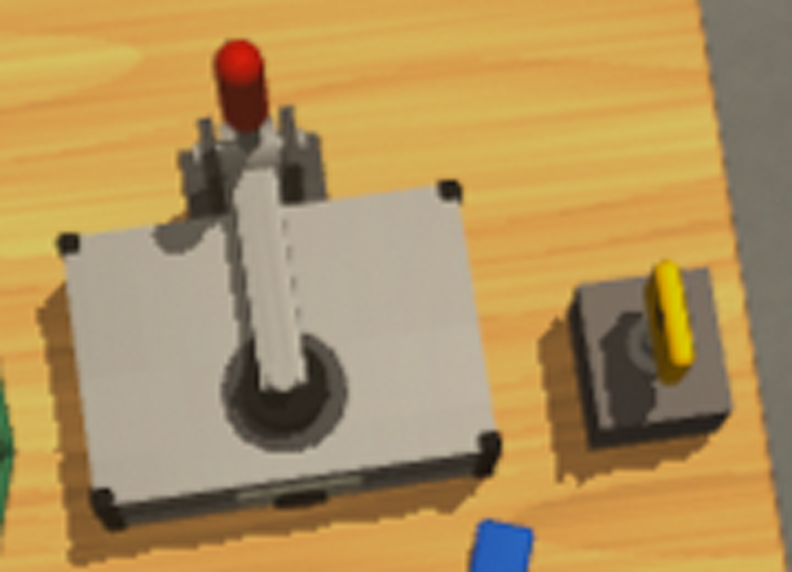

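View pics/sidec.png

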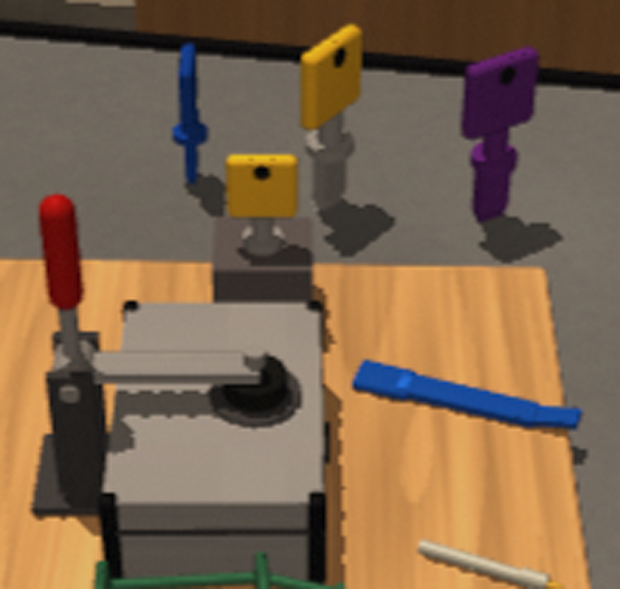

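The crop confirms it: the small yellow key in the grey rest is the one meant, and the other yellow one on the trolley is larger. Next I'll fit the case and rest poses from the corners in both views.

```bash
cat > h.py <<'E'
import numpy as np,cv2
from station import robot
from scipy.optimize import least_squares
from scipy.spatial.transform import Rotation as R
M={n:robot.camera_model(n) for n in("top","side")}
def proj(n,P):
    m=M[n];K=np.array([[m['fx'],0,m['cx']],[0,m['fy'],m['cy']],[0,0,1]])
    return cv2.projectPoints(np.atleast_2d(np.asarray(P,float)),m['rvec'],m['tvec'],K,None)[0].reshape(-1,2)
def ray(n,uv,z):
    m=M[n];Rm=cv2.Rodrigues(m['rvec'])[0];c=-Rm.T@m['tvec']
    d=Rm.T@np.array([(uv[0]-m['cx'])/m['fx'],(uv[1]-m['cy'])/m['fy'],1]);return c+d*(z-c[2])/d[2]
T=lambda p:(np.array(p,float)+.5)/4.4-.5+[245,150]
S=lambda p:(np.array(p,float)+.5)/3.1-.5+[205,130]
def fit(lx,ly,z,obs,x0):
    def f(q):
        r=[]
        for n,sx,sy,uv in obs:
            a=q[2];v=np.array([sx*lx/2,sy*ly/2]);c,s=np.cos(a),np.sin(a)
            r.append(proj(n,[q[0]+c*v[0]-s*v[1],q[1]+s*v[0]+c*v[1],z])[0]-uv)
        return np.ravel(r)
    o=least_squares(f,x0,loss='soft_l1');return o.x,o.fun.reshape(-1,2).round(1).tolist()
E
python3 - <<'E'
from h import *
case=[("top",1,1,T((58,236))),("top",1,-1,T((460,180))),("top",-1,-1,T((497,440))),("top",-1,1,T((93,500))),
("side",1,-1,S((125,303))),("side",-1,-1,S((322,304))),("side",-1,1,S((324,499))),("side",1,1,S((104,497)))]
rest=[("top",1,1,T((575,288))),("top",1,-1,T((708,268))),("top",-1,-1,T((728,410))),("top",-1,1,T((590,432))),
("side",1,-1,S((217,220))),("side",-1,-1,S((311,221))),("side",-1,1,S((313,258))),("side",1,1,S((213,257)))]
for sub in("top","side",""):
    print(sub,"case",*fit(.11,.16,.075,[o for o in case if sub in o[0]],[.5,0,0.1]))
    print(sub,"rest",*fit(.06,.054,.065,[o for o in rest if sub in o[0]],[.5,-.2,0.1]))
print(ray("top",T((240,58)),.204),ray("top",T((665,268)),.128),ray("top",T((682,372)),.128))
print(robot.read_state()['eef_pos'])
E
```

```text
top case [ 0.5512708  -0.02099901  0.16337842] [[0.5, -0.7], [-1.1, -0.5], [0.1, 0.9], [0.3, 0.4]]
top rest [ 0.55164293 -0.17073569  0.14322856] [[-0.3, -0.6], [-0.5, 0.3], [0.1, 0.9], [1.1, -0.4]]
side case [ 0.55036001 -0.0207174   0.16574964] [[0.6, -1.0], [-0.4, -1.3], [0.2, 0.4], [-0.4, 1.3]]
side rest [ 0.55484699 -0.17695155  0.16670275] [[-0.5, -3.3], [0.6, -3.6], [0.2, 1.6], [-0.2, 1.9]]
 case [ 0.55074592 -0.02097205  0.16468061] [[0.4, -0.4], [-1.2, -0.3], [0.1, 1.1], [0.3, 0.7], [0.4, -1.1], [-0.5, -1.4], [-0.0, 0.3], [-0.6, 1.1]]
 rest [ 0.55266579 -0.17076805  0.14582021] [[-0.4, -1.2], [-0.6, -0.3], [0.1, 0.2], [1.1, -0.9], [0.3, -1.5], [1.5, -1.4], [0.5, 3.9], [-0.0, 3.8]]
[ 0.62283895 -0.01000165  0.204     ] [ 0.56923047 -0.16874788  0.128     ] [ 0.52918952 -0.17493102  0.128     ]
[ 0.20418017 -0.48329717  0.24776052]
```

Emit:
servo_tool([
  {"gripper":0.0,"rz":-0.12},
  {"rz":-0.12},
  {},
], squeeze=40)

```text
schema error: expected keys gripper, x, y, z, rx, ry, rz
```

Run:
```python
from h import *
s=robot.read_state();print(s['qpos'],s['tool_rot'])
```

```text
[-1.17103118e+00  2.38704687e-01 -1.41438391e-02  1.31920570e+00
 -6.61863910e-05  1.57078455e+00] [-6.09857748e-04  9.80088532e-01  1.98559996e-01 -1.57311416e-04]
```

Emit:
servo_tool([
  {"gripper":0,"x":0,"y":0,"z":0,"rx":0,"ry":0,"rz":-0.12},
  {"gripper":0,"x":0,"y":0,"z":0,"rx":0,"ry":0,"rz":-0.12},
  {"gripper":0,"x":0,"y":0,"z":0,"rx":0,"ry":0,"rz":0},
], squeeze=40)

```text
time_s: 0.35
eef_pos: [0.2043, -0.4834, 0.2479]
tool_rot: [-0.0, 0.948, 0.317, -0.0]
ft_force: [-0.3, -0.7, 0.3]
finger_gap: 0.0515
finger_force: 0.0
```

```bash
cat >> h.py <<'E'
def st():
    s=robot.read_state();Rm=R.from_quat(np.roll(s['tool_rot'],-1)).as_matrix()
    return s,Rm,np.arctan2(Rm[1,0],Rm[0,0])
def rel(P):
    s,Rm,y=st();print("t",s['time_s'],"tcp",s['eef_pos'].round(4),"yaw",y.round(3),"q",s['qpos'].round(3),"gap",s['finger_gap'].round(4),"F",s['ft_force'].round(1),s['wrist_torque'].round(2),"shift",(Rm.T@(np.array(P)-s['eef_pos'])).round(4), "zaxis",Rm[:,2].round(4))
E
python3 - <<'E'
from h import *
rel([.58,-.017,.215])
E
```

```text
Traceback (most recent call last):
  File "h.py", line 26, in rel
    s,Rm,y=st();print("t",s['time_s'],"tcp",s['eef_pos'].round(4),"yaw",y.round(3),"q",s['qpos'].round(3),"gap",s['finger_gap'].round(4),"F",s['ft_force'].round(1),s['wrist_torque'].round(2),"shift",(Rm.T@(np.array(P)-s['eef_pos'])).round(4), "zaxis",Rm[:,2].round(4))
                                                                                                                ^^^^^^^^^^^^^^^^^^^^^
AttributeError: 'float' object has no attribute 'round'
```

```bash
sed -i "s/s\['finger_gap'\].round(4)/round(s['finger_gap'],4)/" h.py
python3 - <<'E'
from h import *
rel([.58,-.017,.215])
E
```

```text
t 0.35 tcp [ 0.2043 -0.4834  0.2479] yaw 0.645 q [-1.171  0.239 -0.014  1.319  0.     1.325] gap 0.0515 F [-0.3 -0.7  0.3] [ 0.   -0.05 -0.01] shift [ 0.5807 -0.1466  0.0332] zaxis [-3.e-04  8.e-04 -1.e+00]
```

Emit:
servo_tool([
  {"gripper":0,"x":0,"y":0,"z":0,"rx":0,"ry":0,"rz":-0.12},
  {"gripper":0,"x":0,"y":0,"z":0,"rx":0,"ry":0,"rz":-0.12},
  {"gripper":0,"x":0,"y":0,"z":0,"rx":0,"ry":0,"rz":-0.12},
  {"gripper":0,"x":0,"y":0,"z":0,"rx":0,"ry":0,"rz":-0.12},
  {"gripper":0,"x":0,"y":0,"z":0,"rx":0,"ry":0,"rz":-0.12},
  {"gripper":0,"x":0,"y":0,"z":0,"rx":0,"ry":0,"rz":-0.12},
  {"gripper":0,"x":0,"y":0,"z":0,"rx":0,"ry":0,"rz":-0.12},
  {"gripper":0,"x":0,"y":0,"z":0,"rx":0,"ry":0,"rz":-0.12},
  {"gripper":0,"x":0,"y":0,"z":0,"rx":0,"ry":0,"rz":-0.12},
  {"gripper":0,"x":0,"y":0,"z":0,"rx":0,"ry":0,"rz":-0.12},
  {"gripper":0,"x":0,"y":0,"z":0,"rx":0,"ry":0,"rz":-0.12},
  {"gripper":0,"x":0,"y":0,"z":0,"rx":0,"ry":0,"rz":-0.12},
])

```text
time_s: 1.35
eef_pos: [0.2043, -0.4834, 0.2481]
tool_rot: [-0.0, 0.506, 0.863, 0.0]
ft_force: [0.1, 0.1, -0.1]
finger_gap: -0.0
finger_force: 0.0
```

Emit:
servo_tool([
  {"gripper":0,"x":0,"y":0,"z":0,"rx":0,"ry":0,"rz":-0.12},
  {"gripper":0,"x":0,"y":0,"z":0,"rx":0,"ry":0,"rz":-0.12},
  {"gripper":0,"x":0,"y":0,"z":0,"rx":0,"ry":0,"rz":-0.12},
  {"gripper":0,"x":0,"y":0,"z":0,"rx":0,"ry":0,"rz":-0.12},
  {"gripper":0,"x":0,"y":0,"z":0,"rx":0,"ry":0,"rz":-0.12},
  {"gripper":0,"x":0,"y":0,"z":0,"rx":0,"ry":0,"rz":-0.12},
  {"gripper":0,"x":0,"y":0,"z":0,"rx":0,"ry":0,"rz":-0.12},
  {"gripper":0,"x":0,"y":0,"z":0,"rx":0,"ry":0,"rz":-0.12},
  {"gripper":0,"x":0,"y":0,"z":0,"rx":0,"ry":0,"rz":-0.12},
  {"gripper":0,"x":0,"y":0,"z":0,"rx":0,"ry":0,"rz":-0.12},
  {"gripper":0,"x":0,"y":0,"z":0,"rx":0,"ry":0,"rz":0},
])

```text
time_s: 2.27
eef_pos: [0.2043, -0.4834, 0.2481]
tool_rot: [-0.0, -0.07, 0.998, 0.0]
ft_force: [0.3, -0.1, 0.8]
finger_gap: -0.0001
finger_force: 0.0
```

Run:
```python
from h import *
rel([.57,-.018,.22])
```

```text
t 2.2667 tcp [ 0.2043 -0.4834  0.2481] yaw -3.002 q [-1.171  0.238 -0.014  1.319  0.    -1.311] gap -0.0001 F [ 0.3 -0.1  0.8] [ 0.01  0.   -0.01] shift [-0.427   0.4099  0.0282] zaxis [-2.e-04  6.e-04 -1.e+00]
```

Emit:
servo_tool([
  {"gripper":0,"x":-0.0215,"y":0.0205,"z":0,"rx":0,"ry":0,"rz":0},
  {"gripper":0,"x":-0.0215,"y":0.0205,"z":0,"rx":0,"ry":0,"rz":0},
  {"gripper":0,"x":-0.0215,"y":0.0205,"z":0,"rx":0,"ry":0,"rz":0},
  {"gripper":0,"x":-0.0215,"y":0.0205,"z":0,"rx":0,"ry":0,"rz":0},
  {"gripper":0,"x":-0.0215,"y":0.0205,"z":0,"rx":0,"ry":0,"rz":0},
  {"gripper":0,"x":-0.0215,"y":0.0205,"z":0,"rx":0,"ry":0,"rz":0},
  {"gripper":0,"x":-0.0215,"y":0.0205,"z":0,"rx":0,"ry":0,"rz":0},
  {"gripper":0,"x":-0.0215,"y":0.0205,"z":0,"rx":0,"ry":0,"rz":0},
  {"gripper":0,"x":-0.0215,"y":0.0205,"z":0,"rx":0,"ry":0,"rz":0},
  {"gripper":0,"x":-0.0215,"y":0.0205,"z":0,"rx":0,"ry":0,"rz":0},
  {"gripper":0,"x":-0.0215,"y":0.0205,"z":0,"rx":0,"ry":0,"rz":0},
  {"gripper":0,"x":-0.0215,"y":0.0205,"z":0,"rx":0,"ry":0,"rz":0},
])

```text
time_s: 3.27
eef_pos: [0.4266, -0.203, 0.2483]
tool_rot: [0.0, -0.065, 0.998, 0.0]
ft_force: [-0.0, -0.9, 0.0]
finger_gap: -0.0001
finger_force: 0.0
```

Emit:
servo_tool([
  {"gripper":0,"x":-0.021,"y":0.0205,"z":0,"rx":0,"ry":0,"rz":0},
  {"gripper":0,"x":-0.021,"y":0.0205,"z":0,"rx":0,"ry":0,"rz":0},
  {"gripper":0,"x":-0.021,"y":0.0205,"z":0,"rx":0,"ry":0,"rz":0},
  {"gripper":0,"x":-0.021,"y":0.0205,"z":0,"rx":0,"ry":0,"rz":0},
  {"gripper":0,"x":-0.021,"y":0.0205,"z":0,"rx":0,"ry":0,"rz":0},
  {"gripper":0,"x":-0.021,"y":0.0205,"z":0,"rx":0,"ry":0,"rz":0},
  {"gripper":0,"x":-0.021,"y":0.0205,"z":0,"rx":0,"ry":0,"rz":0},
  {"gripper":0,"x":-0.021,"y":0.0205,"z":0,"rx":0,"ry":0,"rz":0},
  {"gripper":0,"x":0,"y":0,"z":0,"rx":0,"ry":0,"rz":0},
  {"gripper":0,"x":0,"y":0,"z":0,"rx":0,"ry":0,"rz":0},
])

```text
time_s: 4.1
eef_pos: [0.5702, -0.0176, 0.2476]
tool_rot: [-0.001, -0.067, 0.998, 0.0]
ft_force: [-0.4, -0.2, -1.3]
finger_gap: 0.0002
finger_force: 0.0
```

Run:
```python
from h import *
rel([.57,-.018,.182])
```

```text
t 4.1 tcp [ 0.5702 -0.0176  0.2476] yaw -3.007 q [-0.031  0.318  0.097  1.351  0.    -0.165] gap 0.0002 F [-0.4 -0.2 -1.3] [-0.02  0.07  0.06] shift [ 0.0002 -0.0004  0.0656] zaxis [-1.1e-03  1.0e-04 -1.0e+00]
```

Emit:
servo_tool([
  {"gripper":0,"x":0,"y":0,"z":0.022,"rx":0,"ry":0,"rz":0},
  {"gripper":0,"x":0,"y":0,"z":0.022,"rx":0,"ry":0,"rz":0},
  {"gripper":0,"x":0,"y":0,"z":0.022,"rx":0,"ry":0,"rz":0},
  {"gripper":0,"x":0,"y":0,"z":0,"rx":0,"ry":0,"rz":0},
  {"gripper":0,"x":-0.01,"y":0,"z":0,"rx":0,"ry":0,"rz":0},
  {"gripper":0,"x":-0.01,"y":0,"z":0,"rx":0,"ry":0,"rz":0},
  {"gripper":0,"x":-0.01,"y":0,"z":0,"rx":0,"ry":0,"rz":0},
  {"gripper":0,"x":-0.01,"y":0,"z":0,"rx":0,"ry":0,"rz":0},
  {"gripper":0,"x":-0.01,"y":0,"z":0,"rx":0,"ry":0,"rz":0},
  {"gripper":0,"x":-0.01,"y":0.001,"z":0,"rx":0,"ry":0,"rz":0},
  {"gripper":0,"x":-0.01,"y":0.001,"z":0,"rx":0,"ry":0,"rz":0},
])

```text
time_s: 5.02
eef_pos: [0.6403, -0.0076, 0.1843]
tool_rot: [0.001, -0.068, 0.998, -0.0]
ft_force: [-0.4, 0.3, -0.0]
finger_gap: -0.0001
finger_force: 0.3
```

Emit:
servo_tool([
  {"gripper":0,"x":-0.01,"y":0,"z":0,"rx":0,"ry":0,"rz":0},
  {"gripper":0,"x":-0.01,"y":0,"z":0,"rx":0,"ry":0,"rz":0},
  {"gripper":0,"x":-0.01,"y":0,"z":0,"rx":0,"ry":0,"rz":0},
  {"gripper":0,"x":-0.01,"y":0,"z":0,"rx":0,"ry":0,"rz":0},
  {"gripper":0,"x":0,"y":0,"z":0,"rx":0,"ry":0,"rz":0},
  {"gripper":0,"x":0,"y":0,"z":0,"rx":0,"ry":0,"rz":0},
  {"gripper":0,"x":0,"y":0,"z":-0.035,"rx":0,"ry":0,"rz":0},
  {"gripper":0,"x":0,"y":0,"z":-0.035,"rx":0,"ry":0,"rz":0},
  {"gripper":0.03,"x":0,"y":0,"z":-0.03,"rx":0,"ry":0,"rz":0},
  {"gripper":0.03,"x":0,"y":0,"z":0,"rx":0,"ry":0,"rz":0},
])

```text
time_s: 5.85
eef_pos: [0.6796, -0.002, 0.2902]
tool_rot: [0.005, -0.068, 0.998, -0.0]
ft_force: [0.4, 0.2, 1.6]
finger_gap: 0.0233
finger_force: 0.0
```

Run:
```python
from h import *
s=robot.camera("side"); t=robot.camera("top")
cv2.imwrite("pics/s1.png",s);cv2.imwrite("pics/t1.png",t)
a=cv2.resize(t[150:280,245:425],None,fx=4.4,fy=4.4,interpolation=cv2.INTER_CUBIC)
cv2.imwrite("pics/t1c.png",a)
rel([.55,-.171,.25])
```

```text
t 5.95 tcp [ 0.6787 -0.0019  0.2848] yaw -3.004 q [-0.003  0.512  0.498  1.553  0.    -0.14 ] gap 0.0298 F [ 0.5 -0.  -0.7] [-0.05  0.01 -0.  ] shift [ 0.1508 -0.1499  0.0343] zaxis [ 3.8e-03  1.0e-04 -1.0e+00]
```

View pics/s1.png

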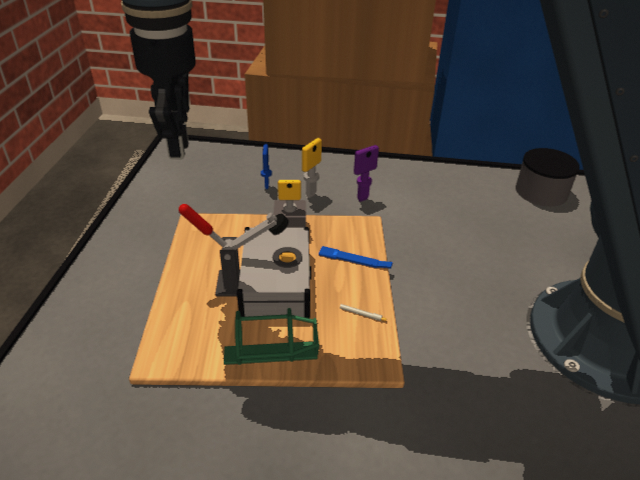

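The clamp has stopped near centre, at about 0.7 rad (handle end at (185,208)), and the lock is now uncovered at (288,257). I'll push the handle further, from lower down.

Emit:
servo_tool([
  {"gripper":0,"x":0.02,"y":0,"z":0,"rx":0,"ry":0,"rz":0},
  {"gripper":0,"x":0.02,"y":0,"z":0,"rx":0,"ry":0,"rz":0},
  {"gripper":0,"x":0,"y":0,"z":0,"rx":0,"ry":0,"rz":0},
  {"gripper":0,"x":0,"y":0,"z":0.03,"rx":0,"ry":0,"rz":0},
  {"gripper":0,"x":0,"y":0,"z":0.03,"rx":0,"ry":0,"rz":0},
  {"gripper":0,"x":0,"y":0,"z":0.03,"rx":0,"ry":0,"rz":0},
  {"gripper":0,"x":0,"y":0,"z":0.025,"rx":0,"ry":0,"rz":0},
  {"gripper":0,"x":0,"y":0,"z":0,"rx":0,"ry":0,"rz":0},
])

```text
time_s: 6.62
eef_pos: [0.6439, -0.006, 0.1638]
tool_rot: [0.004, -0.069, 0.998, 0.001]
ft_force: [27.4, 5.2, -4.2]
finger_gap: 0.0003
finger_force: 0.0
```

Emit:
servo_tool([
  {"gripper":0,"x":-0.01,"y":0,"z":0,"rx":0,"ry":0,"rz":0},
  {"gripper":0,"x":-0.01,"y":0,"z":0,"rx":0,"ry":0,"rz":0},
  {"gripper":0,"x":-0.01,"y":0,"z":0,"rx":0,"ry":0,"rz":0},
  {"gripper":0,"x":-0.01,"y":0,"z":0,"rx":0,"ry":0,"rz":0},
  {"gripper":0,"x":-0.01,"y":0,"z":0,"rx":0,"ry":0,"rz":0},
  {"gripper":0,"x":-0.01,"y":0,"z":0,"rx":0,"ry":0,"rz":0},
  {"gripper":0,"x":-0.01,"y":0,"z":0,"rx":0,"ry":0,"rz":0},
  {"gripper":0,"x":-0.01,"y":0,"z":0,"rx":0,"ry":0,"rz":0},
  {"gripper":0,"x":-0.01,"y":0,"z":0,"rx":0,"ry":0,"rz":0},
  {"gripper":0,"x":0,"y":0,"z":0,"rx":0,"ry":0,"rz":0},
  {"gripper":0,"x":0,"y":0,"z":0,"rx":0,"ry":0,"rz":0},
  {"gripper":0,"x":0,"y":0,"z":0,"rx":0,"ry":0,"rz":0},
])

```text
time_s: 7.62
eef_pos: [0.7272, 0.0051, 0.1666]
tool_rot: [-0.001, -0.069, 0.998, 0.0]
ft_force: [0.1, 0.1, -0.2]
finger_gap: -0.0001
finger_force: 0.0
```

Emit:
servo_tool([
  {"gripper":0,"x":0,"y":0,"z":-0.03,"rx":0,"ry":0,"rz":0},
  {"gripper":0,"x":0,"y":0,"z":-0.03,"rx":0,"ry":0,"rz":0},
  {"gripper":0.04,"x":0,"y":0,"z":-0.03,"rx":0,"ry":0,"rz":0},
  {"gripper":0.04,"x":0,"y":0,"z":0,"rx":0,"ry":0,"rz":0},
])

```text
time_s: 7.95
eef_pos: [0.7289, 0.0051, 0.2642]
tool_rot: [0.004, -0.069, 0.998, -0.0]
ft_force: [0.8, 0.6, 0.0]
finger_gap: 0.0232
finger_force: 0.0
```

Run:
```python
from h import *
s=robot.camera("side"); t=robot.camera("top")
cv2.imwrite("pics/s2.png",s);cv2.imwrite("pics/t2.png",t)
a=cv2.resize(t[150:280,285:425],None,fx=4,fy=4,interpolation=cv2.INTER_CUBIC)
b=cv2.resize(s[165:295,170:345],None,fx=3.2,fy=3.2,interpolation=cv2.INTER_CUBIC)
c=np.zeros((600,800,3),np.uint8);c[:416,:560]=b
cv2.imwrite("pics/s2c.png",b);cv2.imwrite("pics/t2c.png",cv2.resize(t[190:260,285:425],None,fx=5.7,fy=5.7,interpolation=cv2.INTER_CUBIC))
rel([.55,-.171,.25])
```

```text
t 8.05 tcp [0.7281 0.0051 0.259 ] yaw -3.004 q [ 0.007  0.616  0.617  1.569  0.    -0.131] gap 0.0384 F [ 0.8  0.4 -0.4] [ 0.08 -0.02  0.04] shift [ 0.2007 -0.1499  0.0085] zaxis [ 2.8e-03  1.0e-04 -1.0e+00]
```

View pics/s2c.png

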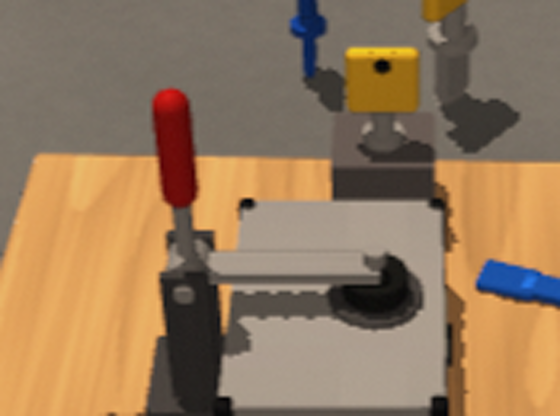

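View pics/t2c.png

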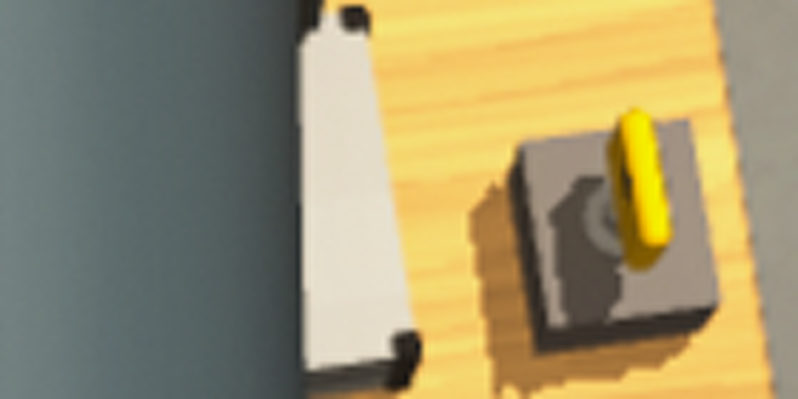

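The clamp fell shut again, and my second push came down behind the handle. The handle is upright again in the crop at (175,150). I'll repeat the push lower and farther.

Emit:
servo_tool([
  {"gripper":0,"x":0.02,"y":0,"z":0,"rx":0,"ry":0,"rz":0},
  {"gripper":0,"x":0.02,"y":0,"z":0,"rx":0,"ry":0,"rz":0},
  {"gripper":0,"x":0.02,"y":0,"z":0,"rx":0,"ry":0,"rz":0},
  {"gripper":0,"x":0.02,"y":0,"z":0,"rx":0,"ry":0,"rz":0},
  {"gripper":0,"x":0.02,"y":0,"z":0,"rx":0,"ry":0,"rz":0},
  {"gripper":0,"x":0.02,"y":0,"z":0,"rx":0,"ry":0,"rz":0},
  {"gripper":0,"x":0.02,"y":0,"z":0,"rx":0,"ry":0,"rz":0},
  {"gripper":0,"x":0.02,"y":0,"z":0,"rx":0,"ry":0,"rz":0},
  {"gripper":0,"x":0,"y":0,"z":0,"rx":0,"ry":0,"rz":0},
  {"gripper":0,"x":0,"y":0,"z":0,"rx":0,"ry":0,"rz":0},
])

```text
time_s: 8.88
eef_pos: [0.5681, -0.0169, 0.2567]
tool_rot: [-0.001, -0.069, 0.998, 0.0]
ft_force: [1.4, -0.2, 0.3]
finger_gap: -0.0001
finger_force: 0.0
```

Emit:
servo_tool([
  {"gripper":0,"x":0,"y":0,"z":0.025,"rx":0,"ry":0,"rz":0},
  {"gripper":0,"x":0,"y":0,"z":0.025,"rx":0,"ry":0,"rz":0},
  {"gripper":0,"x":0,"y":0,"z":0.025,"rx":0,"ry":0,"rz":0},
  {"gripper":0,"x":0,"y":0,"z":0.021,"rx":0,"ry":0,"rz":0},
  {"gripper":0,"x":0,"y":0,"z":0,"rx":0,"ry":0,"rz":0},
  {"gripper":0,"x":-0.01,"y":0,"z":0,"rx":0,"ry":0,"rz":0},
  {"gripper":0,"x":-0.01,"y":0,"z":0,"rx":0,"ry":0,"rz":0},
  {"gripper":0,"x":-0.01,"y":0,"z":0,"rx":0,"ry":0,"rz":0},
  {"gripper":0,"x":-0.01,"y":0,"z":0,"rx":0,"ry":0,"rz":0},
  {"gripper":0,"x":-0.01,"y":0,"z":0,"rx":0,"ry":0,"rz":0},
  {"gripper":0,"x":-0.01,"y":0,"z":0,"rx":0,"ry":0,"rz":0},
])

```text
time_s: 9.8
eef_pos: [0.6309, -0.0083, 0.1628]
tool_rot: [0.001, -0.069, 0.998, -0.0]
ft_force: [-1.7, -0.2, -0.7]
finger_gap: -0.0003
finger_force: 0.5
```

Emit:
servo_tool([
  {"gripper":0,"x":-0.011,"y":0,"z":0,"rx":0,"ry":0,"rz":0},
  {"gripper":0,"x":-0.011,"y":0,"z":0,"rx":0,"ry":0,"rz":0},
  {"gripper":0,"x":-0.011,"y":0,"z":0,"rx":0,"ry":0,"rz":0},
  {"gripper":0,"x":-0.011,"y":0,"z":0,"rx":0,"ry":0,"rz":0},
  {"gripper":0,"x":-0.011,"y":0,"z":0,"rx":0,"ry":0,"rz":0},
  {"gripper":0,"x":-0.011,"y":0,"z":0,"rx":0,"ry":0,"rz":0},
  {"gripper":0,"x":-0.011,"y":0,"z":0,"rx":0,"ry":0,"rz":0},
  {"gripper":0,"x":-0.011,"y":0,"z":0,"rx":0,"ry":0,"rz":0},
  {"gripper":0,"x":-0.011,"y":0,"z":0,"rx":0,"ry":0,"rz":0},
  {"gripper":0,"x":-0.011,"y":0,"z":0,"rx":0,"ry":0,"rz":0},
  {"gripper":0,"x":0,"y":0,"z":0,"rx":0,"ry":0,"rz":0},
  {"gripper":0,"x":0,"y":0,"z":0,"rx":0,"ry":0,"rz":0},
])

```text
time_s: 10.8
eef_pos: [0.7391, 0.0068, 0.1619]
tool_rot: [0.001, -0.069, 0.998, -0.0]
ft_force: [-0.2, 1.2, 0.3]
finger_gap: -0.0002
finger_force: 0.0
```

Emit:
servo_tool([
  {"gripper":0,"x":0,"y":0,"z":0,"rx":0,"ry":0,"rz":0},
  {"gripper":0,"x":0,"y":0,"z":0,"rx":0,"ry":0,"rz":0},
  {"gripper":0,"x":0,"y":0,"z":0,"rx":0,"ry":0,"rz":0},
  {"gripper":0,"x":0,"y":0,"z":0,"rx":0,"ry":0,"rz":0},
])

```text
time_s: 11.13
eef_pos: [0.7376, 0.0066, 0.1617]
tool_rot: [0.0, -0.069, 0.998, 0.0]
ft_force: [-0.1, 0.1, -0.7]
finger_gap: -0.0004
finger_force: 0.0
```

Run:
```python
from h import *
s=robot.camera("side")
cv2.imwrite("pics/s3.png",s)
r=(s[:,:,2].astype(int)>120)&(s[:,:,1]<50)&(s[:,:,0]<60); ys,xs=np.nonzero(r[160:330,130:260])
print(xs.min()+130,xs.max()+130,ys.min()+160,ys.max()+160,len(xs))
a=.165;p=np.array([.625,-.0087,.095])
for th in(0,.6,.9,1.2,1.5,1.7):
  print(th,proj("side",[p+l*np.array([np.sin(th)*np.cos(a),np.sin(th)*np.sin(a),np.cos(th)]) for l in(.041,.109)]).round().tolist())
rel([.55,-.171,.25])
```

```text
163 201 247 259 242
0 [[226.0, 228.0], [222.0, 192.0]]
0.6 [[212.0, 231.0], [183.0, 202.0]]
0.9 [[207.0, 235.0], [169.0, 214.0]]
1.2 [[204.0, 240.0], [162.0, 228.0]]
1.5 [[203.0, 246.0], [160.0, 244.0]]
1.7 [[204.0, 250.0], [163.0, 254.0]]
t 11.1833 tcp [0.7377 0.0066 0.1616] yaw -3.003 q [ 0.009  0.648  0.43   1.353  0.    -0.129] gap 0.0004 F [-0.8  0.   0.5] [-0.    0.05 -0.05] shift [ 0.2103 -0.15   -0.0884] zaxis [ 2.e-04  1.e-04 -1.e+00]
```

Clamp is open (handle end at u≈163, matching the 1.7 rad stop). Next I'll lift, move over the key and look at the lock.

Emit:
servo_tool([
  {"gripper":0,"x":0,"y":0,"z":-0.03,"rx":0,"ry":0,"rz":0},
  {"gripper":0,"x":0,"y":0,"z":-0.03,"rx":0,"ry":0,"rz":0},
  {"gripper":0,"x":0,"y":0,"z":-0.03,"rx":0,"ry":0,"rz":0},
  {"gripper":0,"x":0.02,"y":-0.015,"z":0,"rx":0,"ry":0,"rz":0},
  {"gripper":0.04,"x":0.024,"y":-0.017,"z":0,"rx":0,"ry":0,"rz":0},
  {"gripper":0.04,"x":0.024,"y":-0.017,"z":0,"rx":0,"ry":0,"rz":0},
  {"gripper":0.04,"x":0.024,"y":-0.017,"z":0,"rx":0,"ry":0,"rz":0},
  {"gripper":0.04,"x":0.024,"y":-0.017,"z":0,"rx":0,"ry":0,"rz":0},
  {"gripper":0.04,"x":0.024,"y":-0.017,"z":0,"rx":0,"ry":0,"rz":0},
  {"gripper":0.04,"x":0.024,"y":-0.017,"z":0,"rx":0,"ry":0,"rz":0},
  {"gripper":0.04,"x":0.024,"y":-0.017,"z":0,"rx":0,"ry":0,"rz":0},
  {"gripper":0.04,"x":0.022,"y":-0.016,"z":0,"rx":0,"ry":0,"rz":0},
])

```text
time_s: 12.18
eef_pos: [0.549, -0.1717, 0.2517]
tool_rot: [0.0, -0.069, 0.998, -0.0]
ft_force: [-0.2, -0.0, 0.7]
finger_gap: 0.0399
finger_force: 0.0
```

Run:
```python
from h import *
s=robot.camera("side"); t=robot.camera("top")
cv2.imwrite("pics/s4.png",s);cv2.imwrite("pics/t4.png",t)
z=lambda im,x,y,w,h,f:cv2.resize(im[y:y+h,x:x+w],None,fx=f,fy=f,interpolation=cv2.INTER_CUBIC)
c=np.zeros((590,800,3),np.uint8)
c[:400,:400]=z(t,290,218,40,40,10); c[:400,400:]=z(s,268,237,40,40,10)
c[400:590,:400]=z(s,240,165,80,38,5)
cv2.imwrite("pics/c4.png",c)
for x,y,a in((.5495,-.172,.15),(.5516,-.1707,.15)):
  k=[[x+sx*.021*np.cos(a),y+sx*.021*np.sin(a),zz] for sx in(1,-1) for zz in(.128,.086)]
  print(proj("side",k).round(1).tolist(),proj("top",k).round(1).tolist())
print([S(p).round(1).tolist() for p in((228,155),(228,217),(297,155),(297,217))])
rel([.55,-.1715,.25])
```

```text
[[280.0, 179.3], [280.5, 198.3], [303.4, 179.5], [303.3, 198.5]] [[395.8, 209.9], [392.8, 215.9], [399.7, 234.4], [396.5, 239.4]]
[[278.7, 179.5], [279.3, 198.6], [302.1, 179.8], [302.1, 198.8]] [[395.0, 208.7], [392.0, 214.7], [398.9, 233.2], [395.8, 238.2]]
[[278.2, 179.7], [278.2, 199.7], [300.5, 179.7], [300.5, 199.7]]
t 12.2833 tcp [ 0.5478 -0.173   0.2521] yaw -3.007 q [-3.060e-01  3.230e-01  1.150e-01  1.363e+00 -1.000e-03 -4.410e-01] gap 0.0398 F [-0.6  0.3  0.2] [ 0.03 -0.02  0.05] shift [-0.0023  0.0012  0.0021] zaxis [-2.e-04 -7.e-04 -1.e+00]
```

View pics/c4.png

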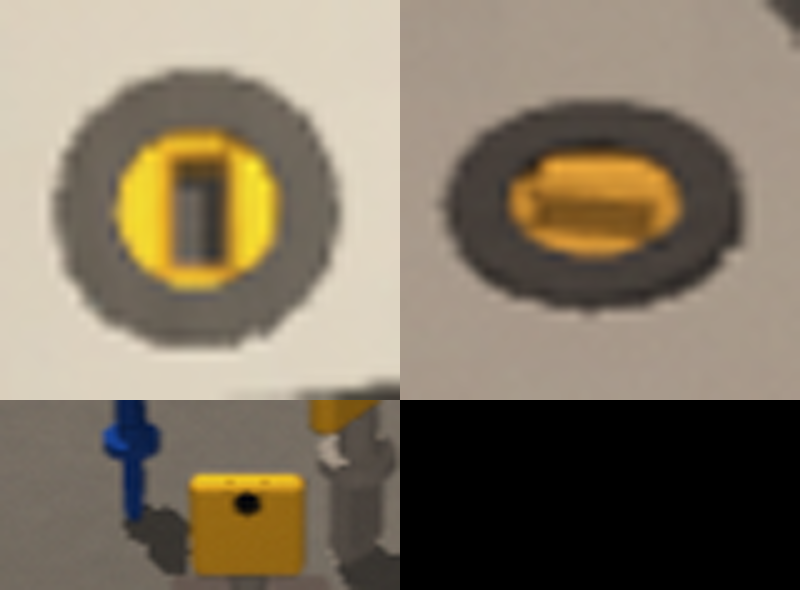

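The side crop shows the yellow head whole, from (277.6,180) to (301,200). In the top view the open slot is centred at (309.3,238.8), with its long edges vertical in the image to within about 2°. Next I'll refine the key and lock positions by silhouette fit.

```bash
cat >> h.py <<'E'
from scipy.optimize import minimize
def render(n,P,win,f=8):
    x,y,w,h=win;p=(proj(n,P)-[x,y]+.5)*f-.5
    m=np.zeros((h*f,w*f),np.uint8);cv2.fillConvexPoly(m,cv2.convexHull(np.round(p*16).astype(np.int32)),255,shift=4)
    return cv2.resize(m,(w,h),interpolation=cv2.INTER_AREA)/255.
def yel(im):
    b,g,r=[im[:,:,i].astype(float) for i in range(3)];return ((r>90)&(r-b>70)&(g-b>40)&(g<.88*r+10)).astype(float)
def box(q,z0,z1,lx=.042,ly=.010):
    c,s=np.cos(q[2]),np.sin(q[2])
    return np.array([[q[0]+c*a-s*b,q[1]+s*a+c*b,z] for a in(-lx/2,lx/2) for b in(-ly/2,ly/2) for z in(z0,z1)])
def disc(q,r,z0,z1):
    a=np.linspace(0,2*np.pi,60);return np.array([[q[0]+r*np.cos(t),q[1]+r*np.sin(t),z] for t in a for z in(z0,z1)])
def sil(obs,mk,q0,step):
    f=lambda q:sum(((render(n,mk(q),w)-m)**2).sum() for n,w,m in obs)
    sx=np.vstack([q0]+[np.array(q0)+np.eye(len(q0))[i]*step[i] for i in range(len(q0))])
    o=minimize(f,q0,method='Nelder-Mead',options=dict(initial_simplex=sx,xatol=1e-5,fatol=.01));return o.x.round(4),round(o.fun,1)
E
python3 - <<'E'
from h import *
t0,s0=cv2.imread("pics/top0.png"),cv2.imread("pics/side0.png");t4,s4=cv2.imread("pics/t4.png"),cv2.imread("pics/s4.png")
cr=lambda m,w:m[w[1]:w[1]+w[3],w[0]:w[0]+w[2]]
wt,ws=(386,203,22,40),(270,174,38,30)
hsv=lambda i:cv2.cvtColor(i,cv2.COLOR_BGR2HSV)
ky=lambda i:((hsv(i)[:,:,0]>15)&(hsv(i)[:,:,0]<35)&(hsv(i)[:,:,1]>150)&(hsv(i)[:,:,2]>50)).astype(float)
O=[("top",wt,cr(ky(t0),wt)),("side",ws,cr(ky(s0),ws))]
for o in(O[:1],O[1:],O): print("key",sum(x[2].sum() for x in o),sil(o,lambda q:box(q,.086,.128),[.551,-.1715,.15],[.004,.004,.05]))
wt,ws=(288,216,42,44),(268,240,46,32)
def ring(i,w):
    c=cr(i,w);h=hsv(c);m=((h[:,:,2]<145)|(h[:,:,1]>120)).astype(np.uint8)
    n,l,st_,_=cv2.connectedComponentsWithStats(m);k=l[h.shape[0]//2,h.shape[1]//2];
    mm=np.zeros_like(m);cn=cv2.findContours((l==k).astype(np.uint8),0,2)[0];cv2.drawContours(mm,cn,-1,1,-1);return mm.astype(float)
print(t4[238,292:328:3].mean(1).round(),s4[258,268:310:3].mean(1).round())
O=[("top",wt,ring(t4,wt)),("side",ws,ring(s4,ws))]
for o in(O[:1],O[1:],O): print("lock",sum(x[2].sum() for x in o),sil(o,lambda q:disc(q,.025,.075,.078),[.531,-.024],[.004,.004]))
a=ray("top",(309,234),.075);b=ray("top",(309,243),.075);d=a-b;print("vert yaw",np.arctan2(d[1],d[0]), "slot c",ray("top",(309.2,238.7),.075))
g=hsv(t4)[228:250,299:321,:];print((g[:,:,2])[2:20,3:19])
E
```

```text
key 402.0 (array([ 0.5594, -0.1723,  0.1019]), np.float64(162.9))
key 440.0 (array([ 0.5544, -0.171 ,  0.1686]), np.float64(61.7))
key 842.0 (array([ 0.5549, -0.1725,  0.1097]), np.float64(241.0))
[204. 139.  97. 118. 170. 113.  71. 142. 168. 100. 102. 212.] [153. 154.  62.  63. 120.  80.  79.  81.  77. 114.  63.  55. 153. 154.]
lock 614.0 (array([ 0.5293, -0.0245]), np.float64(23.7))
lock 538.0 (array([ 0.5309, -0.0214]), np.float64(10.4))
lock 1152.0 (array([ 0.53  , -0.0231]), np.float64(81.7))
vert yaw 0.02434645544389308 slot c [ 0.52927749 -0.02437818  0.075     ]
[[106 107 107 106 106 111 114 116 115 115 108 104 107 110 111 113]
 [107 107 102 111 148 166 172 175 173 174 134 105 105 110 110 111]
 [108 107 146 172 227 233 231 230 228 228 190 170 138 112 108 111]
 [107 131 229 239 232 204 188 182 176 174 173 222 212 176 124 108]
 [118 202 238 239 223 149 103 104 104 104 139 217 239 242 168 102]
 [180 235 242 239 225 142  88  86  88  88 126 214 239 242 202 125]
 [227 242 242 240 225 136  76  76  68  63 114 213 239 241 242 171]
 [228 242 242 240 222 147 104 104  76  64 115 213 239 242 242 185]
 [231 242 242 239 222 148 106 106  78  63 119 213 239 242 242 183]
 [232 242 242 240 223 148 104 104  77  62 121 213 239 242 242 177]
 [228 242 242 240 224 149 106 106  78  63 122 211 239 242 242 172]
 [214 240 242 240 223 147 104 103  75  60 121 207 238 242 239 166]
 [153 231 242 241 224 147 103 102  77  62 122 208 238 242 218 143]
 [ 99 207 239 241 225 150 107 108  79  64 124 208 238 234 158 105]
 [110 122 212 233 227 185 164 162 144 135 159 202 225 167 111 108]
 [109 110 127 171 215 231 234 232 228 220 203 165 115 105 106 107]
 [110 108 106 105 125 183 200 199 199 178 128 106 106 106 105 107]
 [109 107 107 106 103 105 108 108 109 109 109 106 105 107 106 107]]
```

Run:
```python
from h import *
t0,s0=cv2.imread("pics/top0.png"),cv2.imread("pics/side0.png")
cr=lambda m,w:m[w[1]:w[1]+w[3],w[0]:w[0]+w[2]]
wt,ws=(386,203,22,40),(270,174,38,30)
def ky(i):
    h=cv2.cvtColor(i,cv2.COLOR_BGR2HSV);return ((h[:,:,0]>18)&(h[:,:,0]<35)&(h[:,:,1]>205)&(h[:,:,2]>60)).astype(float)
O=[("top",wt,cr(ky(t0),wt)),("side",ws,cr(ky(s0),ws))]
for n,w,m in O:
    print("\n".join("".join(".#"[int(v)] for v in r) for r in m) if n=="top" else m.sum())
for o in(O[:1],O[1:],O): print("key",sil(o,lambda q:box(q,.086,.128),[.551,-.1715,.15],[.004,.004,.05]))
```

```text
......................
......................
......................
......................
......................
......................
..........##..........
........#####.........
........#####.........
........######........
.......#######........
.......#######........
......########........
......########........
......#########.......
......#########.......
.......########.......
.......#.######.......
.......#..#####.......
.......#..#####.......
.......#########......
.......#########......
........########......
........########......
........########......
........########......
........#########.....
........#########.....
........#########.....
.........#######......
.........######.......
.........######.......
.........#####........
..........###.........
......................
......................
......................
......................
......................
......................
392.0
key (array([ 0.5524, -0.1731,  0.0629]), np.float64(57.4))
key (array([ 0.5535, -0.1715,  0.1656]), np.float64(106.8))
key (array([ 0.5543, -0.173 ,  0.1205]), np.float64(177.4))
```

Emit:
servo_tool([
  {"gripper":0.04,"x":-0.0048,"y":0.0005,"z":0,"rx":0,"ry":0,"rz":0},
  {"gripper":0.04,"x":0,"y":0,"z":0.03,"rx":0,"ry":0,"rz":0},
  {"gripper":0.04,"x":0,"y":0,"z":0.03,"rx":0,"ry":0,"rz":0},
  {"gripper":0.04,"x":0,"y":0,"z":0.03,"rx":0,"ry":0,"rz":0},
  {"gripper":0.04,"x":0,"y":0,"z":0.03,"rx":0,"ry":0,"rz":0},
  {"gripper":0.04,"x":0,"y":0,"z":0.024,"rx":0,"ry":0,"rz":0},
  {"gripper":0.04,"x":0,"y":0,"z":0,"rx":0,"ry":0,"rz":0},
  {"gripper":0.04,"x":0,"y":0,"z":0,"rx":0,"ry":0,"rz":0},
])

```text
time_s: 12.95
eef_pos: [0.5554, -0.1687, 0.1065]
tool_rot: [-0.001, -0.07, 0.998, 0.001]
ft_force: [0.4, 0.7, 1.2]
finger_gap: 0.0402
finger_force: 0.0
```

Emit:
servo_tool([
  {"gripper":0,"x":0,"y":0,"z":0,"rx":0,"ry":0,"rz":0},
  {"gripper":0,"x":0,"y":0,"z":0,"rx":0,"ry":0,"rz":0},
  {"gripper":0,"x":0,"y":0,"z":0,"rx":0,"ry":0,"rz":0},
  {"gripper":0,"x":0,"y":0,"z":0,"rx":0,"ry":0,"rz":0},
  {"gripper":0,"x":0,"y":0,"z":0,"rx":0,"ry":0,"rz":0},
  {"gripper":0,"x":0,"y":0,"z":0,"rx":0,"ry":0,"rz":0},
], squeeze=30)

```text
time_s: 13.45
eef_pos: [0.5565, -0.1703, 0.1089]
tool_rot: [0.002, -0.069, 0.998, -0.001]
ft_force: [1.9, -2.6, 6.5]
finger_gap: 0.0097
finger_force: 34.3
```

Run:
```python
from h import *
rel([.5525,-.172,.108])
```

```text
t 13.45 tcp [ 0.5565 -0.1703  0.1089] yaw -3.004 q [-0.297  0.41  -0.131  1.026 -0.    -0.435] gap 0.0097 F [ 1.9 -2.6  6.5] [-0.5  -0.29  0.04] shift [ 0.0042 -0.0011  0.0009] zaxis [ 0.0034 -0.0012 -1.    ]
```

Emit:
servo_tool([
  {"gripper":0,"x":0,"y":0,"z":-0.01,"rx":0,"ry":0,"rz":0},
  {"gripper":0,"x":0,"y":0,"z":-0.01,"rx":0,"ry":0,"rz":0},
  {"gripper":0,"x":0,"y":0,"z":-0.02,"rx":0,"ry":0,"rz":0},
  {"gripper":0,"x":0,"y":0,"z":-0.02,"rx":0,"ry":0,"rz":0},
  {"gripper":0,"x":0,"y":0,"z":-0.02,"rx":0,"ry":0,"rz":0},
  {"gripper":0,"x":0,"y":0,"z":0,"rx":0,"ry":0,"rz":0},
  {"gripper":0,"x":0,"y":0,"z":0,"rx":0,"ry":0,"rz":0},
  {"gripper":0,"x":0,"y":0,"z":0,"rx":0,"ry":0,"rz":0},
])

```text
time_s: 14.12
eef_pos: [0.5547, -0.1695, 0.1868]
tool_rot: [-0.0, -0.069, 0.998, 0.0]
ft_force: [-0.5, -0.1, -0.6]
finger_gap: 0.0096
finger_force: 33.2
```

Run:
```python
from h import *
rel([.5525-.0231,-.1715+.149,.187])
```

```text
t 14.1167 tcp [ 0.5547 -0.1695  0.1868] yaw -3.003 q [-2.970e-01  3.580e-01 -1.000e-03  1.213e+00  0.000e+00 -4.350e-01] gap 0.0096 F [-0.5 -0.1 -0.6] [-0.    0.03 -0.02] shift [ 4.800e-03  1.491e-01 -1.000e-04] zaxis [-9.e-04  6.e-04 -1.e+00]
```

Emit:
servo_tool([
  {"gripper":0,"x":0.002,"y":0.011,"z":0,"rx":0,"ry":0,"rz":0},
  {"gripper":0,"x":0,"y":0.02,"z":0,"rx":0,"ry":0,"rz":0},
  {"gripper":0,"x":0,"y":0.02,"z":0,"rx":0,"ry":0,"rz":0},
  {"gripper":0,"x":0,"y":0.02,"z":0,"rx":0,"ry":0,"rz":0},
  {"gripper":0,"x":0,"y":0.02,"z":0,"rx":0,"ry":0,"rz":0},
  {"gripper":0,"x":0,"y":0.02,"z":0,"rx":0,"ry":0,"rz":0},
  {"gripper":0,"x":0,"y":0.02,"z":0,"rx":0,"ry":0,"rz":0},
  {"gripper":0,"x":0,"y":0.02,"z":0,"rx":0,"ry":0,"rz":0},
  {"gripper":0,"x":0,"y":0,"z":0,"rx":0,"ry":0,"rz":0.06},
  {"gripper":0,"x":0,"y":0,"z":0,"rx":0,"ry":0,"rz":0.053},
  {"gripper":0,"x":0,"y":0,"z":0,"rx":0,"ry":0,"rz":0},
  {"gripper":0,"x":0,"y":0,"z":0,"rx":0,"ry":0,"rz":0},
])

```text
time_s: 15.12
eef_pos: [0.5317, -0.0199, 0.1866]
tool_rot: [-0.001, -0.014, 1.0, 0.0]
ft_force: [-0.1, -0.4, -0.3]
finger_gap: 0.0096
finger_force: 33.2
```

Run:
```python
from h import *
s=robot.camera("side"); t=robot.camera("top")
cv2.imwrite("pics/s5.png",s);cv2.imwrite("pics/t5.png",t)
z=lambda im,x,y,w,h,f:cv2.resize(im[y:y+h,x:x+w],None,fx=f,fy=f,interpolation=cv2.INTER_CUBIC)
c=np.zeros((600,800,3),np.uint8)
c[:600,:350]=z(s,252,172,70,120,5); c[:400,400:]=z(t,270,198,80,80,5)
cv2.imwrite("pics/c5.png",c)
rel([.5525-.0231,-.1715+.149,.187])
```

```text
t 15.2167 tcp [ 0.532  -0.0203  0.1869] yaw -3.115 q [-0.038  0.279 -0.117  1.175  0.    -0.065] gap 0.0095 F [ 0.3  0.2 -1.1] [-0.03  0.03  0.03] shift [ 0.0027 -0.0021 -0.0001] zaxis [-1.e-03  2.e-04 -1.e+00]
```

View pics/c5.png

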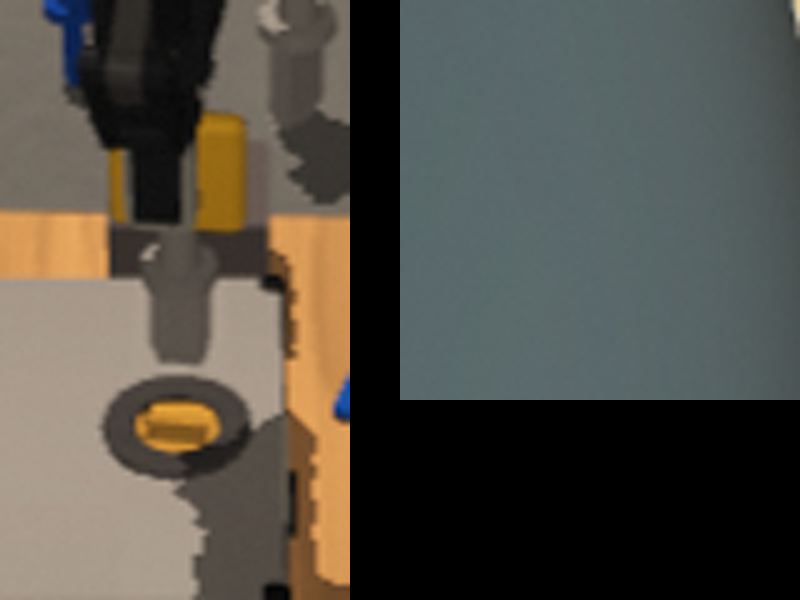

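Side crop: key tip centre at about (288,244.4), shoulder centre at (287.7,223), bezel centre at about (287.4,257.4). The top view is hidden by the arm. I'll compare these against the projected models.

Run:
```python
from h import *
s5=cv2.imread("pics/s5.png")
def dz(q,z,r):
    p=proj("side",disc(q,r,z,z+.006));return p.min(0).round(1).tolist()+p.max(0).round(1).tolist()
for q in((.5309,-.0214),(.5309,-.0234),(.5309,-.0194),(.5329,-.0214)):
    tz=.1088
    print(q,"shoulder",dz(q,tz+.034,.012),"blade",proj("side",box([*q,.025],tz,tz+.03,.018,.008))[[1,3,5,7]].round(1).tolist(),"tip ctr",proj("side",[*q,tz]).round(1).tolist(), "tip-y",proj("side",[q[0],q[1]+.003,tz]).round(1).tolist())
g=s5[216:247,274:302].mean(2).round().astype(int)
for i,r in enumerate(g): print(216+i,*r)
```

```text
(0.5309, -0.0214) shoulder [278.7, 217.6, 294.1, 230.1] blade [[292.5, 226.3], [291.7, 229.4], [281.2, 225.3], [280.4, 228.4]] tip ctr [[286.8, 241.9]] tip-y [[286.4, 243.1]]
(0.5309, -0.0234) shoulder [278.9, 216.9, 294.3, 229.3] blade [[292.7, 225.5], [292.0, 228.6], [281.5, 224.5], [280.6, 227.6]] tip ctr [[287.0, 241.1]] tip-y [[286.7, 242.3]]
(0.5309, -0.0194) shoulder [278.4, 218.4, 293.8, 230.9] blade [[292.3, 227.0], [291.5, 230.2], [281.0, 226.0], [280.2, 229.2]] tip ctr [[286.5, 242.7]] tip-y [[286.2, 243.9]]
(0.5329, -0.0214) shoulder [277.4, 217.5, 292.8, 230.0] blade [[291.3, 226.1], [290.5, 229.3], [280.0, 225.1], [279.1, 228.3]] tip ctr [[285.5, 241.8]] tip-y [[285.2, 243.0]]
216 84 78 77 82 70 49 45 43 41 36 36 33 29 34 67 88 84 85 89 89 90 88 88 92 89 86 85 85
217 65 67 67 66 68 78 82 83 82 85 84 79 70 79 86 87 85 81 81 84 84 87 87 88 87 82 76 68
218 48 48 48 49 48 48 52 56 56 65 76 80 83 83 83 81 72 55 49 50 52 56 57 60 58 53 49 48
219 48 49 48 48 48 49 48 48 48 58 71 76 79 80 78 76 71 59 49 48 49 48 49 47 49 49 49 48
220 48 48 48 48 49 49 50 55 69 73 73 76 79 81 79
[... 1986 characters left out ...]
 106 143 156 155 155 153 154 154 154
241 154 154 154 154 155 155 156 148 117 85 83 81 80 81 81 83 82 79 78 109 145 155 154 155 154 154 154 154
242 154 154 154 154 155 156 156 155 139 102 81 79 79 80 81 82 81 80 79 124 156 155 155 154 154 153 154 154
243 153 155 154 154 154 156 155 155 149 115 81 81 83 80 79 78 78 80 94 133 155 155 155 155 154 154 155 154
244 154 153 154 153 155 157 156 156 155 135 108 107 108 103 94 93 90 90 119 149 155 156 156 155 155 153 154 154
245 155 154 154 153 155 156 155 155 156 155 156 156 155 156 157 149 138 140 147 155 156 157 155 156 153 154 154 154
246 155 155 154 156 157 157 155 155 152 150 147 147 147 146 147 146 147 149 151 154 156 154 156 155 155 156 154 155
```

Emit:
servo_tool([
  {"gripper":0,"x":-0.0015,"y":-0.0015,"z":0.012,"rx":0,"ry":0,"rz":0},
  {"gripper":0,"x":0,"y":0,"z":0.012,"rx":0,"ry":0,"rz":0},
  {"gripper":0,"x":0,"y":0,"z":0,"rx":0,"ry":0,"rz":0},
  {"gripper":0,"x":0,"y":0,"z":0,"rx":0,"ry":0,"rz":0},
  {"gripper":0,"x":0,"y":0,"z":0,"rx":0,"ry":0,"rz":0},
])

```text
time_s: 15.63
eef_pos: [0.5341, -0.022, 0.1637]
tool_rot: [0.0, -0.013, 1.0, 0.0]
ft_force: [0.2, -0.6, -0.8]
finger_gap: 0.0099
finger_force: 33.1
```

Run:
```python
from h import *
rel([.5335,-.0218,.163])
s=robot.camera("side");cv2.imwrite("pics/s6.png",s)
cv2.imwrite("pics/c6.png",cv2.resize(s[218:278,258:322],None,fx=9,fy=9,interpolation=cv2.INTER_CUBIC))
```

```text
t 15.6333 tcp [ 0.5341 -0.022   0.1637] yaw -3.116 q [-0.041  0.296 -0.155  1.119  0.    -0.067] gap 0.0099 F [ 0.2 -0.6 -0.8] [0.05 0.   0.01] shift [0.0006 0.0002 0.0007] zaxis [ 0.e+00  1.e-04 -1.e+00]
```

View pics/c6.png

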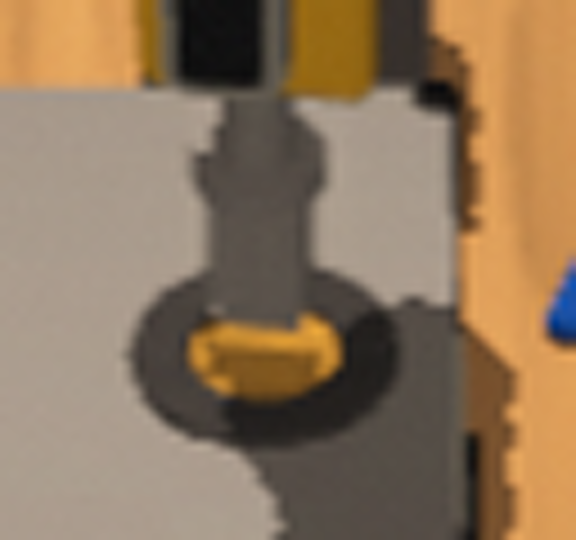

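In the crop, the blade (mid x 260) hangs just behind the slot centre (266), and the tip row fits. I'll correct −0.7 mm in x and descend gently.

Emit:
servo_tool([
  {"gripper":0,"x":0.0007,"y":0,"z":0.003,"rx":0,"ry":0,"rz":0},
  {"gripper":0,"x":0,"y":0,"z":0.003,"rx":0,"ry":0,"rz":0},
  {"gripper":0,"x":0,"y":0,"z":0.003,"rx":0,"ry":0,"rz":0},
  {"gripper":0,"x":0,"y":0,"z":0.003,"rx":0,"ry":0,"rz":0},
  {"gripper":0,"x":0,"y":0,"z":0.003,"rx":0,"ry":0,"rz":0},
  {"gripper":0,"x":0,"y":0,"z":0,"rx":0,"ry":0,"rz":0},
  {"gripper":0,"x":0,"y":0,"z":0,"rx":0,"ry":0,"rz":0},
])

```text
time_s: 16.27
eef_pos: [0.5332, -0.0221, 0.1481]
tool_rot: [-0.0, -0.013, 1.0, -0.0]
ft_force: [-0.4, -2.1, -1.1]
finger_gap: 0.0096
finger_force: 33.1
```

Run:
```python
from h import *
rel([.5335,-.022,.1187])
```

```text
t 16.2667 tcp [ 0.5332 -0.0221  0.1481] yaw -3.116 q [-0.041  0.306 -0.184  1.082 -0.    -0.066] gap 0.0096 F [-0.4 -2.1 -1.1] [-0.47 -0.02 -0.  ] shift [-0.0004  0.0001  0.0294] zaxis [-5.e-04 -4.e-04 -1.e+00]
```

The tip is 5 mm below the mouth with only a small lateral force, so it is in the slot. Continuing down.

Emit:
servo_tool([
  {"gripper":0,"x":0,"y":-0.0005,"z":0.003,"rx":0,"ry":0,"rz":0},
  {"gripper":0,"x":0,"y":0,"z":0.004,"rx":0,"ry":0,"rz":0},
  {"gripper":0,"x":0,"y":0,"z":0.004,"rx":0,"ry":0,"rz":0},
  {"gripper":0,"x":0,"y":0,"z":0.004,"rx":0,"ry":0,"rz":0},
  {"gripper":0,"x":0,"y":0,"z":0,"rx":0,"ry":0,"rz":0},
])

```text
time_s: 16.68
eef_pos: [0.5331, -0.0227, 0.1324]
tool_rot: [-0.0, -0.013, 1.0, -0.0]
ft_force: [-0.2, -3.3, -3.4]
finger_gap: 0.0099
finger_force: 32.7
```

Run:
```python
from h import *
rel([.5335,-.022,.1187])
```

```text
t 16.6833 tcp [ 0.5331 -0.0227  0.1324] yaw -3.117 q [-0.042  0.318 -0.209  1.044 -0.    -0.067] gap 0.0099 F [-0.2 -3.3 -3.4] [-1.04 -0.13  0.11] shift [-0.0005  0.0007  0.0137] zaxis [-8.e-04 -4.e-04 -1.e+00]
```

Emit:
servo_tool([
  {"gripper":0,"x":0,"y":-0.0007,"z":0.003,"rx":0,"ry":0,"rz":0},
  {"gripper":0,"x":0,"y":0,"z":0.004,"rx":0,"ry":0,"rz":0},
  {"gripper":0,"x":0,"y":0,"z":0.004,"rx":0,"ry":0,"rz":0},
  {"gripper":0,"x":0,"y":0,"z":0.002,"rx":0,"ry":0,"rz":0},
  {"gripper":0,"x":0,"y":0,"z":0,"rx":0,"ry":0,"rz":0},
  {"gripper":0,"x":0,"y":0,"z":0,"rx":0,"ry":0,"rz":0},
])

```text
time_s: 17.18
eef_pos: [0.5331, -0.0229, 0.12]
tool_rot: [-0.0, -0.013, 1.0, 0.0]
ft_force: [-1.0, -0.4, -0.6]
finger_gap: 0.0094
finger_force: 33.1
```

Run:
```python
from h import *
rel([.5335,-.022,.1187])
```

```text
t 17.1833 tcp [ 0.5331 -0.0229  0.12  ] yaw -3.116 q [-0.043  0.328 -0.229  1.014  0.    -0.069] gap 0.0094 F [-1.  -0.4 -0.6] [-0.12  0.   -0.02] shift [-0.0004  0.0009  0.0013] zaxis [-7.e-04  4.e-04 -1.e+00]
```

Emit:
servo_tool([
  {"gripper":0,"x":0,"y":0,"z":0.0015,"rx":0,"ry":0,"rz":0},
  {"gripper":0,"x":0,"y":0,"z":0,"rx":0,"ry":0,"rz":0},
  {"gripper":0,"x":0,"y":0,"z":0,"rx":0,"ry":0,"rz":0},
  {"gripper":0,"x":0,"y":-0.0003,"z":0,"rx":0,"ry":0,"rz":0.1},
  {"gripper":0,"x":0,"y":-0.0003,"z":0,"rx":0,"ry":0,"rz":0.1},
  {"gripper":0,"x":0,"y":-0.0003,"z":0,"rx":0,"ry":0,"rz":0.1},
  {"gripper":0,"x":0,"y":-0.0003,"z":0,"rx":0,"ry":0,"rz":0.1},
  {"gripper":0,"x":0,"y":0,"z":0,"rx":0,"ry":0,"rz":0},
])

```text
time_s: 17.85
eef_pos: [0.5332, -0.0248, 0.119]
tool_rot: [0.0, 0.189, 0.982, -0.0]
ft_force: [-0.2, -3.8, 0.9]
finger_gap: 0.0099
finger_force: 33.4
```

Run:
```python
from h import *
s,Rm,y=st();print("tool F",Rm.T@s['ft_force'])
rel([.5335,-.022,.1187])
```

```text
tool F [-1.24522068 -3.57395008 -0.85520686]
t 17.85 tcp [ 0.5332 -0.0248  0.119 ] yaw 2.762 q [-4.600e-02  3.290e-01 -2.310e-01  1.011e+00 -1.000e-03  3.340e-01] gap 0.0099 F [-0.2 -3.8  0.9] [-0.78  0.17  0.06] shift [0.0008 0.0027 0.0003] zaxis [ 2.e-04 -1.e-03 -1.e+00]
```

Emit:
servo_tool([
  {"gripper":0,"x":-0.0003,"y":-0.0007,"z":0,"rx":0,"ry":0,"rz":0},
  {"gripper":0,"x":0,"y":-0.0004,"z":0,"rx":0,"ry":0,"rz":0.1},
  {"gripper":0,"x":0,"y":-0.0004,"z":0,"rx":0,"ry":0,"rz":0.1},
  {"gripper":0,"x":0,"y":-0.0004,"z":0,"rx":0,"ry":0,"rz":0.1},
  {"gripper":0,"x":0,"y":-0.0004,"z":0,"rx":0,"ry":0,"rz":0.1},
  {"gripper":0,"x":0,"y":0,"z":0,"rx":0,"ry":0,"rz":0},
])

```text
time_s: 18.35
eef_pos: [0.5325, -0.0263, 0.119]
tool_rot: [0.0, 0.378, 0.926, 0.0]
ft_force: [0.8, -1.3, 1.1]
finger_gap: 0.0096
finger_force: 33.5
```

Run:
```python
from h import *
s,Rm,y=st();print("tool F",Rm.T@s['ft_force'])
rel([.5335,-.022,.1187])
```

```text
tool F [-1.53423568 -0.37640574 -1.13288533]
t 18.35 tcp [ 0.5325 -0.0263  0.119 ] yaw 2.366 q [-5.00e-02  3.28e-01 -2.33e-01  1.01e+00  1.00e-03  7.26e-01] gap 0.0096 F [ 0.8 -1.3  1.1] [-0.11  0.03 -0.05] shift [0.0023 0.0037 0.0003] zaxis [ 4.e-04  6.e-04 -1.e+00]
```

Forces are low, so I'll continue towards the stop.

Emit:
servo_tool([
  {"gripper":0,"x":0,"y":-0.0004,"z":0,"rx":0,"ry":0,"rz":0.1},
  {"gripper":0,"x":0,"y":-0.0004,"z":0,"rx":0,"ry":0,"rz":0.1},
  {"gripper":0,"x":0,"y":-0.0004,"z":0,"rx":0,"ry":0,"rz":0.1},
  {"gripper":0,"x":0,"y":-0.0004,"z":0,"rx":0,"ry":0,"rz":0.1},
  {"gripper":0,"x":0,"y":0,"z":0,"rx":0,"ry":0,"rz":0},
])

```text
time_s: 18.77
eef_pos: [0.5315, -0.0271, 0.119]
tool_rot: [0.0, 0.554, 0.833, 0.0]
ft_force: [0.8, 1.7, -0.2]
finger_gap: 0.0093
finger_force: 33.4
```

Run:
```python
from h import *
s,Rm,y=st();print("tool F",Rm.T@s['ft_force'])
rel([.5335,-.022,.1187])
```

```text
tool F [1.2640088  1.42961929 0.20686248]
t 18.7667 tcp [ 0.5315 -0.0271  0.119 ] yaw 1.968 q [-5.100e-02  3.260e-01 -2.360e-01  1.009e+00  1.000e-03  1.122e+00] gap 0.0093 F [ 0.8  1.7 -0.2] [ 0.02 -0.26  0.  ] shift [0.004  0.0039 0.0003] zaxis [ 7.e-04  6.e-04 -1.e+00]
```

Emit:
servo_tool([
  {"gripper":0,"x":0,"y":-0.0003,"z":0,"rx":0,"ry":0,"rz":0.06},
  {"gripper":0,"x":0,"y":-0.0003,"z":0,"rx":0,"ry":0,"rz":0.06},
  {"gripper":0,"x":0,"y":0,"z":0,"rx":0,"ry":0,"rz":0},
  {"gripper":0,"x":0,"y":0,"z":0,"rx":0,"ry":0,"rz":0},
])

```text
time_s: 19.1
eef_pos: [0.531, -0.0274, 0.119]
tool_rot: [0.0, 0.6, 0.8, 0.0]
ft_force: [2.2, 1.7, 0.9]
finger_gap: 0.0098
finger_force: 33.4
```

Run:
```python
from h import *
rel([.5335,-.022,.1187])
```

```text
t 19.1 tcp [ 0.531  -0.0274  0.119 ] yaw 1.853 q [-5.200e-02  3.250e-01 -2.370e-01  1.008e+00  1.000e-03  1.236e+00] gap 0.0098 F [2.2 1.7 0.9] [ 0.16 -0.55  0.01] shift [0.0045 0.0039 0.0003] zaxis [ 8.e-04  6.e-04 -1.e+00]
```

Emit:
servo_tool([
  {"gripper":0,"x":0.0003,"y":0.0005,"z":0,"rx":0,"ry":0,"rz":0.05},
  {"gripper":0,"x":0,"y":-0.0002,"z":0,"rx":0,"ry":0,"rz":0.05},
  {"gripper":0,"x":0,"y":0,"z":0,"rx":0,"ry":0,"rz":0},
  {"gripper":0,"x":0,"y":0,"z":0,"rx":0,"ry":0,"rz":0},
])

```text
time_s: 19.43
eef_pos: [0.5309, -0.0274, 0.1189]
tool_rot: [0.0, 0.64, 0.768, -0.0]
ft_force: [0.7, -1.2, 2.8]
finger_gap: 0.0101
finger_force: 33.8
```

Run:
```python
from h import *
rel([.5335,-.022,.1187])
```

```text
t 19.4333 tcp [ 0.5309 -0.0274  0.1189] yaw 1.752 q [-0.051  0.325 -0.237  1.009 -0.     1.338] gap 0.0101 F [ 0.7 -1.2  2.8] [-0.31 -0.12  0.23] shift [0.0048 0.0036 0.0002] zaxis [ 2.e-04 -2.e-04 -1.e+00]
```

The torque about z rose to 0.23 N m, so the lock is at its stop. Releasing and lifting.

Emit:
servo_tool([
  {"gripper":0.03,"x":0,"y":0,"z":0,"rx":0,"ry":0,"rz":0},
  {"gripper":0.03,"x":0,"y":0,"z":0,"rx":0,"ry":0,"rz":0},
  {"gripper":0.03,"x":0,"y":0,"z":0,"rx":0,"ry":0,"rz":0},
  {"gripper":0.03,"x":0,"y":0,"z":0,"rx":0,"ry":0,"rz":0},
  {"gripper":0.03,"x":0,"y":0,"z":-0.01,"rx":0,"ry":0,"rz":0},
  {"gripper":0.03,"x":0,"y":0,"z":-0.02,"rx":0,"ry":0,"rz":0},
  {"gripper":0.03,"x":0,"y":0,"z":-0.03,"rx":0,"ry":0,"rz":0},
  {"gripper":0.03,"x":0,"y":0,"z":-0.03,"rx":0,"ry":0,"rz":0},
  {"gripper":0.03,"x":0,"y":0,"z":-0.03,"rx":0,"ry":0,"rz":0},
  {"gripper":0.03,"x":0,"y":0,"z":0,"rx":0,"ry":0,"rz":0},
  {"gripper":0.03,"x":0,"y":0,"z":0,"rx":0,"ry":0,"rz":0},
  {"gripper":0.03,"x":0,"y":0,"z":0,"rx":0,"ry":0,"rz":0},
])

```text
time_s: 20.43
eef_pos: [0.5305, -0.0272, 0.2387]
tool_rot: [-0.0, 0.642, 0.767, 0.0]
ft_force: [0.1, -1.1, -0.9]
finger_gap: 0.0298
finger_force: 0.0
```

Run:
```python
from h import *
rel([.5335,-.022,.1187])
s=robot.camera("side");cv2.imwrite("pics/s7.png",s)
h=cv2.cvtColor(s,cv2.COLOR_BGR2HSV);m=((h[:,:,0]>18)&(h[:,:,0]<35)&(h[:,:,1]>205)&(h[:,:,2]>60)).astype(np.uint8)
ys,xs=np.nonzero(m[200:265,265:310]);print("head mask",xs.min()+265,xs.max()+265,ys.min()+200,ys.max()+200,len(xs))
w=(265,200,45,65);mm=m[200:265,265:310].astype(float)
print(sil([("side",w,mm)],lambda q:box([q[0],q[1],q[2]],.096,.138),[.531,-.0214,-1.25],[.003,.003,.1]))
for a in(-1.235,-1.0): p=proj("side",box([.5309,-.0214,a],.096,.138));print(a,p.min(0),p.max(0))
r=(s[:,:,2].astype(int)>120)&(s[:,:,1]<50)&(s[:,:,0]<60); ys,xs=np.nonzero(r[160:330,130:260]);print("handle",xs.min()+130,xs.max()+130,ys.min()+160,ys.max()+160)
```

```text
t 20.4333 tcp [ 0.5305 -0.0272  0.2387] yaw 1.747 q [-0.051  0.252 -0.019  1.3    0.     1.343] gap 0.0298 F [ 0.1 -1.1 -0.9] [-0.03  0.02 -0.02] shift [0.0046 0.0038 0.12  ] zaxis [-1.e-04  1.e-04 -1.e+00]
head mask 284 289 221 254 166
(array([ 0.5307, -0.0201, -1.3814]), np.float64(59.0))
-1.235 [281.39170567 219.33871965] [291.99753509 256.75807322]
-1.0 [278.6040303  219.44464049] [294.75918083 256.63687567]
handle 163 201 247 256
```

The head silhouette puts the key upright, seated and turned to the stop. The clamp is open and the gripper is clear, so I'm handing in.

```bash
python3 -c "
from station import robot
print(robot.hand_in())"
```

```text
the job is handed in; nothing more can be done
None
```

Job handed in at about 20 s: the clamp is open at its 1.7 rad stop after a second push (the first fell shut), and the yellow key is fully home and upright in the lock, turned clockwise to its stop. The gripper is clear and nothing was meant to touch the other items, but I did not re-measure them and `hand_in()` returned no verdict.

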